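Shut the calorimeter and set the purge gas to full flow

ROBOT

A 6-joint arm with a two-finger parallel gripper is mounted at the origin on the work surface. World frame = base frame: x ahead of the robot, y to its left, z up, the work surface at z = 0. Lengths are in m, angles in degrees, forces in N, time in s.
With the tool pointing down it reaches from about 0.25 to 0.725 m from the base axis. Payload 9.7 kg.
Tool frame: the origin (TCP) lies at the centre of the arm's flange, where the gripper is bolted on; the fingertips stand 173 mm ahead of it and the grasp point (between the pads) lies 155 mm ahead of it; z points along the fingers, y is the line along which they close (so a half turn about z gives the same grasp; the last joint's range is limited). The gripper opens to 85 mm and grips with 20 to 120 N. Pads are 22 mm wide; open, the fingers measure 114 mm over their backs; the gripper's body (76 mm by 85 mm) begins 54 mm behind the grasp point. The pads swing forward as they close: fully open they stand 13 mm farther back than shut.
Start: joints at [-74.313, 4.979, 10.078, 95.1, 0, 90], TCP at [0.149, -0.53, 0.405] pointing down, gripper open.
Joint ranges: [-179.16, 179.16], [-48.56, 103.87], [-65.8, 70.77], [-126.05, 130.52], [-82.76, 87.17], [-180, 180]. Speed limits (degrees/s): [127.2, 127.2, 147.25, 180, 180, 180].

INTERFACE

Orientations are given as [roll, pitch, yaw] about the fixed x, y, z axes, in that order (R = Rz(yaw) Ry(pitch) Rx(roll)).
In Python, from workcell import monitor, camera, get_calibration, bot gives the robot as it stands.
- The arm moves only by the tool carry_out, never from a script. Its argument "targets" is text: rows parted by semicolons, each of 7 numbers parted by spaces: the shift along the tool's x, y, z in units of 0.04 m (1.0 is 0.04 m), then the turn, a rotation vector about the tool's x, y, z in units of 0.1 rad (1.0 is 0.1 rad), then the opening, from -1 (shut) to 1 (fully open), so that 0 is half open. A call has exactly 8 rows; each row shifts and turns the commanded pose from where the row before left it, along the tool's axes as they then stand; what a row does not reach is not made up. A row lasts 1/12 s, in which the tool goes at most 41.7 mm and 7.16 degrees, less where a joint would pass 70% of its speed; a pose out of reach is approached as far as the arm can. A call with a number of a shift or a turn outside -1 to 1 is refused whole. A call with a gripper value outside its range is refused whole. The fingers move at their own pace and stop on an object; "newtons" is the grip in N (left out, the last holds). Time passes only in rows, so rows that do not move let the fingers close, or fill a call up. It gives the time, the measured TCP pose, the force, the opening and the grip force at its end, in the units of the state.
- monitor.get_obs(): the state, without advancing time (a new reading comes with each control period).
- camera(name): name is "side" or "top"; returns the picture (400x640x3 uint8, red, green, blue); there is no depth.
- get_calibration(name): a dict with "fx", "fy", "cx", "cy" (pixels), "view" (4x4, takes a point from world to camera coordinates). Camera axes: x right, y down, z forward; pixel columns grow to the right and rows downward; lengths in m; the calibration is good to about 2 mm. A picture is of the moment at which its call begins. get_calibration takes no time and is no camera call.
- bot.job_done(): hands the job in; it is judged then, once.
The state is a dict: "time": time; "q": joint angles; "qd": joint speeds; "joint_efforts": joint torques, N m; "ee_pos": TCP position; "tcp_rot": TCP orientation; "wrist_force": force on the tool from outside, world axes, zero at the start; "torque": the same for the moment, N m; "opening": finger opening in m; "grasp_force": force on a finger pad.
Only numpy, scipy, OpenCV 4.12 (cv2) and the standard library are available. Lean on these libraries where they do the work, as an engineer would, in place of code of your own. Each camera call takes 0.05 s, during which the arm holds its last target. There are 200 camera calls.

TASK

Get the calorimeter ready for its run: push the swing-out furnace cover shut, squarely over the furnace, then slide the purge lever on the gas box past its first click (standby) all the way to its far stop (full flow), and leave it there. Just push with the fingertips, without gripping or forcing the cover or the lever; do not lift, tip or shove the gas box, and leave the loose things round about where they stand.

Things in the scene. Friction and masses are not known exactly. Their poses are not given: they have to be found in the camera images.
- calorimeter: the calorimeter, a cream bench instrument 400 wide (y) x 360 deep (x), fixed to the bench: a screen on its sloping front panel, then a flat deck 205 mm above the bench (x from -60 to +180 mm). Origin: middle of its underside; -x is its front, y its left, z up. The furnace, a steel ring 66 mm across with a 42 mm bore, stands 25 mm up from the deck
- furnace_mouth (a point): centre of the furnace's open mouth, on its rim plane (230 mm above the bench); at x -15, y -30 mm in the calorimeter's frame
- cover (a joint): angle in rad of the furnace cover about its vertical pivot: 0 = shut over the furnace, against its stop; positive = swung open, anticlockwise seen from above, to the calorimeter's right (-y). Starts open, 0.85 to 1.2. It stays where it is left; about 1.5 N at the cap moves it; it slides freely just above the furnace rim
- cover_center (a point): centre of the cover's cap, 245 mm above the bench: a round steel cap 76 mm in diameter, its side wall from 232 to 258 mm above the bench, a thin raised disc on top (up to 261 mm). A flat arm 20 mm wide joins it to the pivot hub. To shut it, push on the cap's side that faces away from the furnace, along the arc about the pivot
- cover_pivot (a point): the cover's vertical pivot axis, 40 mm above the deck (hub 32 mm in diameter, top 58 mm above the deck): 85 mm straight behind (+x of the calorimeter) the furnace's centre and 85 mm from the cap's centre
- gas_box: the purge gas box, grey steel, 170 deep (x) x 240 wide (y) x 79 mm high, 5 kg, loose on rubber feet beside the calorimeter. Origin: middle of its underside; -x is its front, y its left, z up. The lever stands in a slot along y, 35 mm in front of the middle, in a plate on top (82 mm above the bench). An upright flow-meter panel at the rear, 164 mm high, begins 65 mm behind the lever
- gas_lever (a joint): lever angle in rad: 0 = shut, leaning 0.36 to the box's left (+y); 0.36 = first detent (standby), upright; 0.72 = far stop (full flow), leaning 0.36 to the box's right (-y). A spring clicks it into each of the three: about 5 N at the knob (up to 10 N with rubbing) to leave shut, and again to leave the detent; past each hump (at 0.18 and 0.54) it snaps on by itself. Starts shut
- lever_knob (a point): centre of the black knob (26 mm across) on the lever's thin steel stem (9 mm); it swings in the box's y-z plane on a radius of 125 mm about the pivot, 137 mm above the bench at either end and 145 mm upright, moving 88 mm to the box's right (-y) in all
- lever_pivot (a point): the lever's pivot, inside the box 20 mm above the bench, 35 mm in front of the box's middle; its axis is the box's x axis
- spare_lid: small loose steel lid, 44 mm across, 18 mm high with its button, lying on the calorimeter's deck left of the furnace (not to be moved). Origin under its centre
- clamp_ring: loose steel ring, 60 mm across, 16 mm high, on the calorimeter's deck at the left (not to be moved). Origin under its centre
- crucible_jar: small glass jar with a black cap, 44 mm across, 55 mm high, on the bench between the gas box and the calorimeter's front (not to be moved). Origin under its centre
- tweezers: steel tweezers 140 mm long lying flat on the bench in front of the gas box (not to be moved). Origin under the middle, x along them
- phone: phone 75 x 155 x 8 mm lying on the bench at the right (not to be moved). Origin under its centre

How it is judged (in metres and radians):
On the way, in this order (a step that is already met when the one before it is completed fails the run):
1. the furnace cover is shut over the furnace while the purge lever is still below its first detent (value of joint cover below 0.07 rad and value of joint gas_lever below 0.25 rad), for 0.2 s.
2. the purge lever is at its far stop, past the first detent, the cover still shut (value of joint gas_lever above 0.67 rad and value of joint cover below 0.07 rad), for 0.2 s.
At the end, for the whole second after the job is handed in: The cover is shut (within 0.07 rad, 6 mm at the cap, of its stop), the purge lever rests at its far stop (joint above 0.67 of 0.72 rad), the gas box stands level and at rest (all of step 2 and linear speed of gas_box below 0.01 m/s and angle between gas_box's own z axis and vertical below 0.03 rad); the robot touches nothing.
It fails at once if the gas box is shoved or lifted by more than 25 mm (distance of gas_box from where it was at the start of the episode above 0.025 m).
It fails at once if the gas box is tipped by more than 0.12 rad (angle between gas_box's own z axis and vertical above 0.12 rad).
It fails at once if the lever is gripped or forced (more than 35 N from the fingers) (contact force between the fingers and gas_lever above 35 N).
It fails at once if the cover is gripped or forced (more than 80 N from the fingers) (contact force between the fingers and cover above 80 N).
It fails at once if a loose bystander (spare lid, clamp ring, jar, tweezers or phone) is lifted or moved by more than 30 mm (distance of any of spare_lid, clamp_ring, crucible_jar, tweezers, phone from where it was at the start of the episode above 0.03 m).
It also fails if it takes over 51 s, if anything falls off the work surface, if the arm or the gripper's body presses on something with over 40 N, if the wrist force passes 120 N, or if a joint passes its speed limit or range.

## Working session

There is one attempt and no reset: what is moved stays moved. The work goes in short steps, Python scripts to look and compute and a tool call to move; the robot and the scene stay as the last step left them, time stands still between calls to the robot, and variables do not carry over. Pictures are saved under pics/ and viewed, at most 10 in all, crops included, and the job is handed in when it is done.

Besides the shell and the picture viewer there is one more tool, called after "Request:" as name(argument=value, ...) on one line, values as JSON. carry_out: Moves the arm, as the interface text tells. Shifts and turns lie within -1 to 1; 1 stands for 0.04 m of shift or 0.1 rad of turn. Its arguments: {"type":"object","properties":{"targets":{"type":"string"},"newtons":{"type":"number"}},"required":["targets"]}

```bash
mkdir -p pics; python3 - <<'E'
from workcell import monitor, camera, get_calibration
import cv2
for n in("side","top"):
    cv2.imwrite(f"pics/{n}0.png",camera(n)[:,:,::-1]); c=get_calibration(n); print(n,c)
print(monitor.get_obs())
E
```

```text
side {'fx': 373.1126388966667, 'fy': 373.1126388966667, 'cx': 321.59294938636486, 'cy': 194.15893538133437, 'view': array([[-0.88300548, -0.46899167,  0.01865832,  0.4221893 ],
       [-0.26096313,  0.45751656, -0.8500452 ,  0.27182708],
       [ 0.39012763, -0.7554637 , -0.52637917,  0.90454617],
       [ 0.        ,  0.        ,  0.        ,  1.        ]])}
top {'fx': 418.1086909259789, 'fy': 418.1086909259789, 'cx': 319.0115002226759, 'cy': 199.32326625759558, 'view': array([[-0.00764961, -0.99953759, -0.02942948,  0.00971403],
       [-0.98788138,  0.01211635, -0.15473709,  0.52725077],
       [ 0.15502212,  0.02788916, -0.98751726,  1.37899363],
       [ 0.        ,  0.        ,  0.        ,  1.        ]])}
{'time': 0.1, 'q': array([-7.43100347e+01,  5.00651814e+00,  1.00386569e+01,  9.50972457e+01,
        9.32685109e-04,  8.99994481e+01]), 'qd': array([-0.04753631, -0.05664885,  0.05733288,  0.10141458, -0.06645583,
       -0.05140857]), 'joint_efforts': array([-4.73648088e-04, -5.21561730e+01,  4.65654016e+01,  1.60199666e-02,
        1.03476216e-05, -8.34380671e-06]), 'ee_pos': array([ 0.14874056, -0.52951067,  0.40406454]), 'tcp_rot': array([-1.79934893e+02, -9.33311621e-04,  1.56905161e+01]), 'wrist_force': array([-0.34882789, -0.01085591, -0.20753367]), 'torque': array([-0.02457937, -0.02282033,  0.00482443]), 'grasp_force': 0.0, 'opening': 0.08554149237155903}
```

View pics/side0.png

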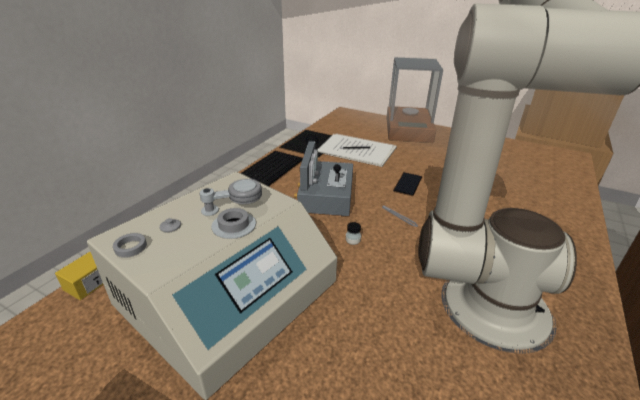

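View pics/top0.png

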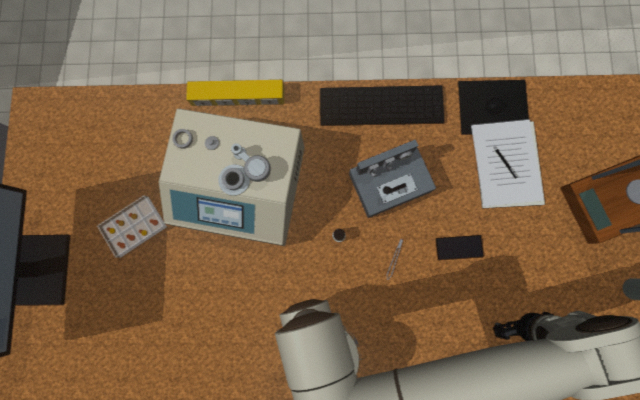

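The top view shows the calorimeter (furnace ~(232,179), cap ~(257,168), hub ~(238,150)), and the gas box (knob ~(389,190)). I'll enlarge both areas.

```bash
python3 - <<'E'
import cv2,numpy as np
t=cv2.imread("pics/top0.png"); s=cv2.imread("pics/side0.png")
def z(im,x,y,w,h,k): return cv2.resize(im[y:y+h,x:x+w],None,fx=k,fy=k,interpolation=cv2.INTER_CUBIC)
a=np.hstack([z(t,155,105,155,145,2.58)[:374,:400],z(t,340,135,100,94,4)[:374,:400]])
cv2.imwrite("pics/topc.png",a)
b=np.hstack([z(s,180,160,100,100,4),z(s,290,130,80,80,5)]);cv2.imwrite("pics/sidec.png",b)
E
```

```text
(no output)
```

View pics/topc.png

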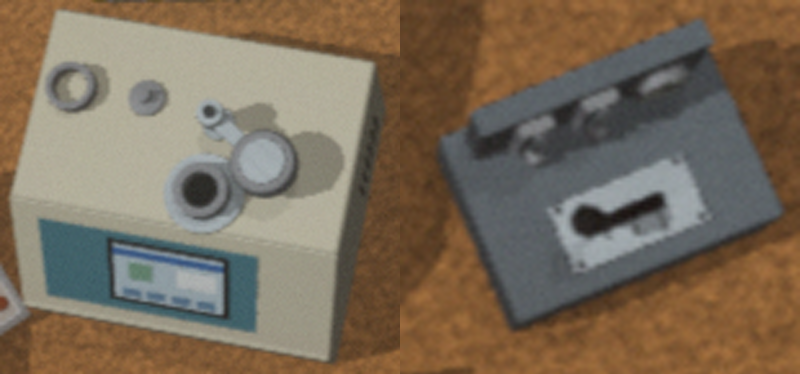

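View pics/sidec.png

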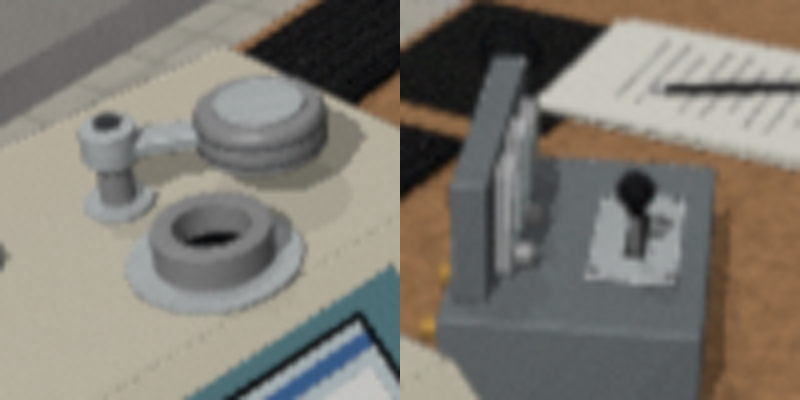

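The crops show the furnace mouth at top (232.9,177.9)/side (233.5,216.5), the cap disc at (257.3,167)/(245.5,185.5), the hub top at (236.4,148.4)/(206.8,190.5), and the knob at (386.5,190)/(337,168). The slot plate centre is at top (397.4,188.2).

```bash
cat >h.py <<'E'
import numpy as np
from workcell import monitor, camera, get_calibration
def ray(n,p):
    c=get_calibration(n);V=np.array(c["view"]);R=V[:3,:3]
    return -R.T@V[:3,3], R.T@np.array([(p[0]-c["cx"])/c["fx"],(p[1]-c["cy"])/c["fy"],1])
def onz(n,p,z):
    o,d=ray(n,p);return o+d*(z-o[2])/d[2]
def proj(n,P):
    c=get_calibration(n);V=np.array(c["view"]);q=V[:3,:3]@np.asarray(P)+V[:3,3]
    return np.array([c["fx"]*q[0]/q[2]+c["cx"],c["fy"]*q[1]/q[2]+c["cy"]])
E
python3 - <<'E'
from h import *
np.set_printoptions(precision=4,suppress=True)
for k,t,s,z in [("furn",(232.9,177.9),(233.5,216.5),.23),("cap",(257.3,167),(245.5,185.5),.261),("hub",(236.4,148.4),(206.8,190.5),.263),("knob",(386.5,190),(337,168),.137)]:
    print(k,onz("top",t,z),onz("side",s,z))
for k,p,z in [("deckRL",(177.5,108.9),.205),("deckRR",(300.3,129.4),.205),("FL",(160.4,181.4),.205),("FR",(284.8,201.9),.205),
 ("bFL",(368,216.7),.079),("bFR",(435.5,188),.079),("bRL",(350,171),.079),
 ("p1",(377,187),.082),("p2",(384.5,203),.082),("p3",(418,189),.082),("p4",(410,173.7),.082),("jar",(339,235),.055)]: print(k,onz("top",p,z))
from scipy.spatial.transform import Rotation as R
E
```

```text
furn [0.5655 0.2555 0.23  ] [0.5612 0.2589 0.23  ]
cap [0.5903 0.1773 0.261 ] [0.5857 0.1813 0.261 ]
hub [0.6466 0.2394 0.263 ] [0.6443 0.2441 0.263 ]
knob [ 0.5395 -0.2118  0.137 ] [ 0.5397 -0.2167  0.137 ]
deckRL [0.7943 0.4419 0.205 ]
deckRR [0.7206 0.0559 0.205 ]
FL [0.563  0.4842 0.205 ]
FR [0.495  0.1027 0.205 ]
bFL [ 0.4619 -0.1565  0.079 ]
bFR [ 0.5544 -0.3805  0.079 ]
bRL [ 0.6157 -0.1007  0.079 ]
p1 [ 0.5597 -0.1884  0.082 ]
p2 [ 0.5061 -0.2113  0.082 ]
p3 [ 0.5513 -0.3225  0.082 ]
p4 [ 0.603  -0.2985  0.082 ]
jar [ 0.4047 -0.0613  0.055 ]
```

Request:
carry_out(targets=".68 -.52 -.2 0 0 0 -1;.68 -.52 -.2 0 0 0 -1;.68 -.52 -.2 0 0 0 -1;.68 -.52 -.2 0 0 0 -1;.68 -.52 -.2 0 0 0 -1;.68 -.52 -.2 0 0 0 -1;.68 -.52 -.2 0 0 0 -1;.68 -.52 -.2 0 0 0 -1", newtons=20)

```text
time: 0.77
ee_pos: [0.3138, -0.309, 0.4689]
tcp_rot: [-180.0, 0.0, 15.7]
wrist_force: [0.3, -0.7, 0.2]
opening: -0.0
grasp_force: 0.0
```

Request:
carry_out(targets=".68 -.52 0 0 0 0 -1;.68 -.52 0 0 0 0 -1;.68 -.52 0 0 0 0 -1;.68 -.52 0 0 0 0 -1;.68 -.52 0 0 0 0 -1;.68 -.52 0 0 0 0 -1;.68 -.52 0 0 0 0 -1;.68 -.52 0 0 0 0 -1")

```text
time: 1.43
ee_pos: [0.4784, -0.0898, 0.4685]
tcp_rot: [-180.0, 0.0, 15.7]
wrist_force: [0.0, -0.4, 0.4]
opening: 0.0004
grasp_force: 0.0
```

Request:
carry_out(targets=".68 -.52 0 0 0 0 -1;.68 -.52 0 0 0 0 -1;.68 -.52 0 0 0 0 -1;.68 -.52 0 0 0 0 -1;.68 -.52 0 0 0 0 -1;.68 -.52 0 0 0 0 -1;.68 -.52 0 0 0 0 -1;.64 -.52 0 0 0 0 -1")

```text
time: 2.1
ee_pos: [0.6416, 0.1288, 0.468]
tcp_rot: [-180.0, 0.0, 15.7]
wrist_force: [0.0, -0.8, -0.2]
opening: -0.0003
grasp_force: 0.0
```

Request:
carry_out(targets="0 0 0 0 0 -.7 -1;0 0 0 0 0 -.7 -1;0 0 0 0 0 -.7 -1;0 0 0 0 0 -.7 -1;0 0 0 0 0 -.7 -1;0 0 0 0 0 -.7 -1;0 0 0 0 0 -.7 -1;0 0 0 0 0 -.6 -1")

```text
time: 2.77
ee_pos: [0.6408, 0.1272, 0.4681]
tcp_rot: [-180.0, 0.0, 47.4]
wrist_force: [-0.2, 0.5, -0.0]
opening: 0.0001
grasp_force: 0.0
```

```bash
python3 - <<'E'
from h import *
import cv2
o=monitor.get_obs();p=o["ee_pos"];print(p,o["tcp_rot"],o["wrist_force"],p[2]-.173,proj("top",p-[0,0,.173]),proj("side",p-[0,0,.173]))
a=camera("side")[130:260,150:310,::-1];b=camera("top")[100:230,180:340,::-1]
cv2.imwrite("pics/a1.png",cv2.resize(np.vstack([np.hstack([a,b])]),None,fx=2.5,fy=2.5,interpolation=cv2.INTER_CUBIC))
E
```

```text
[0.64079801 0.12721023 0.46814532] [-1.79967753e+02  4.48103993e-02  4.74067700e+01] [-0.16985712  0.53274042 -0.00398468] 0.2951453175352337 [272.99172415 146.6705212 ] [239.87369143 157.76659899]
```

View pics/a1.png

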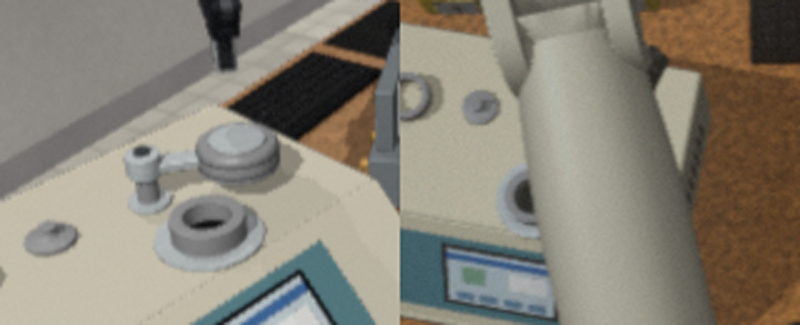

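The fingertip is at side (240,157), which matches its projected position, and it is clear of the cap. I'll lower it, then push along the arc.

Request:
carry_out(targets="0 0 .17 0 0 0 -1;0 0 .17 0 0 0 -1;0 0 .17 0 0 0 -1;0 0 .17 0 0 0 -1;0 0 .17 0 0 0 -1;0 0 .17 0 0 0 -1;0 0 .17 0 0 0 -1;0 0 .16 0 0 0 -1")

```text
time: 3.53
ee_pos: [0.6406, 0.1272, 0.4139]
tcp_rot: [-180.0, 0.0, 47.2]
wrist_force: [-0.0, -0.4, -0.0]
opening: -0.0002
grasp_force: 0.0
```

Request:
carry_out(targets=".01 -.07 0 0 0 0 -1;.01 -.07 0 0 0 0 -1;.01 -.07 0 0 0 0 -1;.01 -.07 0 0 0 0 -1;.01 -.07 0 0 0 0 -1;.01 -.07 0 0 0 0 -1;.01 -.07 0 0 0 0 -1;0 -.04 0 0 0 0 -1")

```text
time: 4.2
ee_pos: [0.6268, 0.144, 0.4148]
tcp_rot: [180.0, -0.0, 47.2]
wrist_force: [1.2, 1.0, 0.0]
opening: -0.0002
grasp_force: 0.0
```

Request:
carry_out(targets="-.063 -.108 0 0 0 .5 -1;-.063 -.108 0 0 0 .5 -1;-.063 -.108 0 0 0 .5 -1;-.063 -.108 0 0 0 .5 -1;-.063 -.108 0 0 0 .5 -1;-.063 -.108 0 0 0 .5 -1;-.063 -.108 0 0 0 .5 -1;-.063 -.108 0 0 0 .5 -1")

```text
time: 4.87
ee_pos: [0.5902, 0.1589, 0.4148]
tcp_rot: [180.0, -0.0, 24.1]
wrist_force: [1.4, -1.3, -0.2]
opening: 0.0001
grasp_force: 0.6
```

```bash
python3 - <<'E'
from h import *
import cv2
o=monitor.get_obs();p=o["ee_pos"];H=np.array([.6462,.2417]);y=np.radians(o["tcp_rot"][2]);x=np.array([np.cos(y),np.sin(y)]);t=np.array([np.sin(y),-np.cos(y)]);r=p[:2]-H
print(p,o["tcp_rot"],"rad",-r@x,"tan",r@t,"th",y+np.radians(10.7),o["wrist_force"])
a=camera("side")[130:260,150:310,::-1]
cv2.imwrite("pics/a2.png",cv2.resize(a,None,fx=4,fy=4,interpolation=cv2.INTER_CUBIC))
E
```

```text
[0.59019059 0.15890871 0.41478732] [ 1.79973678e+02 -2.75294214e-02  2.41253769e+01] rad 0.0849568462114074 tan 0.052666746734142345 th 0.6078174902507056 [ 1.43121875 -1.25970359 -0.17703961]
```

View pics/a2.png

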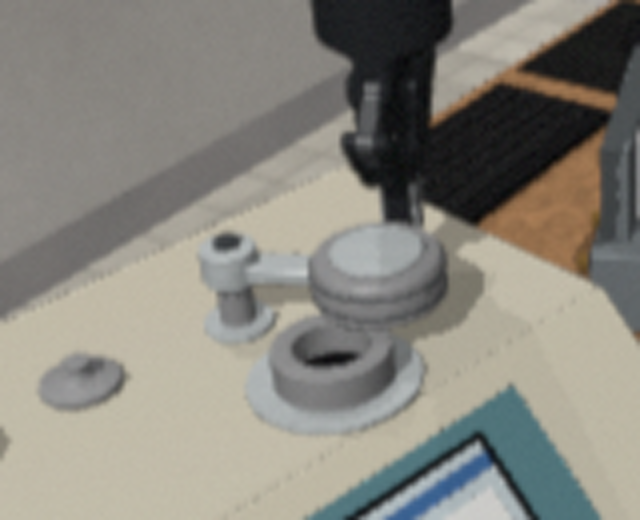

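The picture shows the finger touching the cap's outer side and the cover moving towards the furnace, at about 2 N. I'll keep going along the arc.

Request:
carry_out(targets="-.063 -.108 0 0 0 .5 -1;-.063 -.108 0 0 0 .5 -1;-.063 -.108 0 0 0 .5 -1;-.063 -.108 0 0 0 .5 -1;-.063 -.108 0 0 0 .5 -1;-.063 -.108 0 0 0 .5 -1;-.063 -.108 0 0 0 .5 -1;-.063 -.108 0 0 0 .5 -1")

```text
time: 5.58
ee_pos: [0.5806, 0.0964, 0.415]
tcp_rot: [-176.5, 0.4, 8.8]
wrist_force: [0.5, 0.6, -0.2]
opening: -0.0001
grasp_force: 0.0
```

Request:
carry_out(targets="-.032 -.053 0 0 0 .25 -1;-.032 -.053 0 0 0 .25 -1;-.032 -.053 0 0 0 .25 -1;-.032 -.053 0 0 0 .25 -1;-.032 -.053 0 0 0 .25 -1;-.032 -.053 0 0 0 .25 -1;-.032 -.053 0 0 0 .25 -1;0 0 0 0 0 0 -1")

```text
time: 6.25
ee_pos: [0.5774, 0.0508, 0.4158]
tcp_rot: [-174.3, 1.2, 4.0]
wrist_force: [-0.3, 0.1, -0.3]
opening: -0.0002
grasp_force: 0.0
```

Request:
carry_out(targets="-.006 -.01 0 0 0 .05 -1;-.006 -.01 0 0 0 .05 -1;-.006 -.01 0 0 0 .05 -1;-.006 -.01 0 0 0 .05 -1;0 0 0 0 0 0 -1;0 0 0 0 0 0 -1;0 0 0 0 0 0 -1;0 0 0 0 0 0 -1")

```text
time: 6.92
ee_pos: [0.577, 0.0466, 0.4158]
tcp_rot: [-174.1, 1.3, 3.5]
wrist_force: [0.2, 0.5, 0.1]
opening: 0.0002
grasp_force: 0.0
```

The tool has moved the opposite way to the command (y fell from 0.159 to 0.047) and tilted about 6°. I'll find out why before moving again.

```bash
python3 - <<'E'
from h import *
import cv2
np.set_printoptions(precision=4,suppress=True)
o=monitor.get_obs()
for k in o: print(k,o[k])
a=camera("side")[:,:,::-1]
cv2.imwrite("pics/a3.png",a)
E
```

```text
time 6.9167
q [  3.4791  10.1001  16.921   98.1161   5.9007 179.9415]
qd [-0.0496 -0.046   0.0642 -0.0094  0.0179 -0.0708]
joint_efforts [ -0.0242 -57.1492  45.9933   0.2506   0.3333   0.    ]
ee_pos [0.577  0.0466 0.4158]
tcp_rot [-174.098     1.2892    3.5374]
wrist_force [0.1787 0.497  0.1285]
torque [-0.1188 -0.0903  0.0178]
grasp_force 0.0
opening 0.00018214676180937405
```

View pics/a3.png

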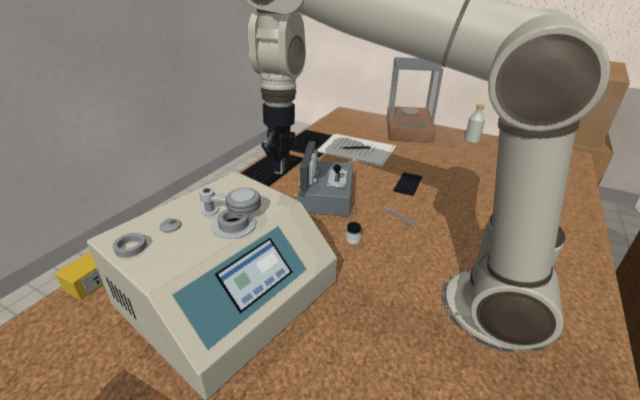

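The last joint reached its 180° limit (yaw can't go below q1), so the arm slid off. The cover stayed part open, with the cap at about (243,200), and nothing was disturbed. I'll turn the tool about 90° the other way and push with its x face instead.

```bash
cat >>h.py <<'E'
from scipy.spatial.transform import Rotation as R
def plan(xyz,yaw):
    o=monitor.get_obs();C=R.from_euler("xyz",o["tcp_rot"],degrees=True);T=R.from_euler("xyz",[180,0,yaw],degrees=True)
    print("shift units",np.round(C.inv().apply(np.array(xyz)-o["ee_pos"])/.04,2),"turn units",np.round((C.inv()*T).as_rotvec()/.1,2))
E
python3 - <<'E'
from h import *
plan(monitor.get_obs()["ee_pos"],3.54); plan(monitor.get_obs()["ee_pos"],113)
E
```

```text
shift units [0. 0. 0.] turn units [-1.03  0.22 -0.01]
shift units [0. 0. 0.] turn units [ -0.91  -0.83 -19.1 ]
```

Request:
carry_out(targets="0 0 0 -.5 .11 0 -1;0 0 0 -.53 .11 0 -1;0 0 0 0 0 -1 -1;0 0 0 0 0 -1 -1;0 0 0 0 0 -1 -1;0 0 0 0 0 -1 -1;0 0 0 0 0 -1 -1;0 0 0 0 0 -1 -1")

```text
time: 7.63
ee_pos: [0.5774, 0.0402, 0.4158]
tcp_rot: [-179.8, -0.1, 38.7]
wrist_force: [0.5, 0.1, -0.8]
opening: 0.0001
grasp_force: 0.0
```

Request:
carry_out(targets="0 0 0 0 0 -1 -1;0 0 0 0 0 -1 -1;0 0 0 0 0 -1 -1;0 0 0 0 0 -1 -1;0 0 0 0 0 -1 -1;0 0 0 0 0 -1 -1;0 0 0 0 0 -1 -1;0 0 0 0 0 -1 -1")

```text
time: 8.3
ee_pos: [0.5774, 0.0402, 0.4158]
tcp_rot: [-179.9, -0.2, 84.5]
wrist_force: [0.1, 0.4, 0.2]
opening: -0.0003
grasp_force: 0.0
```

Request:
carry_out(targets="0 0 0 0 0 -1 -1;0 0 0 0 0 -1 -1;0 0 0 0 0 -1 -1;0 0 0 0 0 -1 -1;0 0 0 0 0 -1 -1;0 0 0 0 0 -.1 -1;0 0 0 0 0 0 -1;0 0 0 0 0 0 -1")

```text
time: 8.97
ee_pos: [0.5774, 0.0402, 0.4158]
tcp_rot: [179.9, -0.2, 113.2]
wrist_force: [0.3, 0.1, 0.4]
opening: -0.0002
grasp_force: 0.0
```

```bash
python3 - <<'E'
from h import *
H=np.array([.6462,.2417])
def push(th,d):
    a=np.radians(169.3)+th;r=np.array([np.cos(a),np.sin(a)]);t=np.array([-r[1],r[0]])
    return [*(H+.085*r+d*t),.414],79.3+np.degrees(th)
print(push(.6,.07)); plan(*push(.6,.07)); print(monitor.get_obs()["q"])
E
```

```text
([np.float64(0.5964663850203888), np.float64(0.14345760822811882), 0.414], np.float64(113.67746770784939))
shift units [2.18 1.46 0.06] turn units [ 0.01 -0.04 -0.08]
[ 3.93452337  9.32506086 16.11236759 96.81789767  0.2434711  70.68697196]
```

Request:
carry_out(targets=".27 .18 0 0 0 0 -1;.27 .18 .01 0 0 0 -1;.27 .18 .01 0 0 0 -1;.27 .18 .01 0 0 0 -1;.27 .18 .01 0 0 0 -1;.27 .18 .01 0 0 0 -1;.27 .18 .01 0 0 0 -1;.27 .18 0 0 0 0 -1")

```text
time: 9.63
ee_pos: [0.5961, 0.1439, 0.4136]
tcp_rot: [180.0, -0.2, 113.4]
wrist_force: [0.4, -0.0, 0.5]
opening: 0.0003
grasp_force: 0.0
```

Request:
carry_out(targets=".08 0 0 0 0 0 -1;.08 0 0 0 0 0 -1;.08 0 0 0 0 0 -1;.08 0 0 0 0 0 -1;.08 0 0 0 0 0 -1;.07 0 0 0 0 0 -1;.06 0 0 0 0 0 -1;0 0 0 0 0 0 -1")

```text
time: 10.3
ee_pos: [0.5873, 0.1619, 0.414]
tcp_rot: [179.9, -0.2, 113.4]
wrist_force: [-0.1, -0.7, 0.6]
opening: 0.0003
grasp_force: 0.0
```

Request:
carry_out(targets=".108 -.059 0 0 0 .5 -1;.108 -.059 0 0 0 .5 -1;.108 -.059 0 0 0 .5 -1;.108 -.059 0 0 0 .5 -1;.108 -.059 0 0 0 .5 -1;.108 -.059 0 0 0 .5 -1;.108 -.059 0 0 0 .5 -1;.108 -.059 0 0 0 .5 -1")

```text
time: 10.97
ee_pos: [0.5613, 0.1907, 0.414]
tcp_rot: [-180.0, -0.2, 90.3]
wrist_force: [1.2, -1.4, -0.5]
opening: -0.0002
grasp_force: 0.6
```

```bash
python3 - <<'E'
from h import *
H=np.array([.6462,.2417])
def push(th,d):
    a=np.radians(169.3)+th;r=np.array([np.cos(a),np.sin(a)]);t=np.array([-r[1],r[0]])
    return [*(H+.085*r+d*t),.414],79.3+np.degrees(th)
plan(*push(.2,.049)); print(monitor.get_obs()["q"]); plan(*push(0,.049))
E
```

```text
shift units [0.02 0.01 0.  ] turn units [-0.01 -0.04 -0.07]
[ 18.72214246  11.23858539  18.10428889  96.83406995   0.21054589
 108.38966671]
shift units [ 0.47 -0.19  0.  ] turn units [-0.01 -0.04  1.93]
```

Contact is steady at about 2 N. I'll finish slowly.

Request:
carry_out(targets=".053 -.03 0 0 0 .25 -1;.053 -.03 0 0 0 .25 -1;.053 -.03 0 0 0 .25 -1;.053 -.03 0 0 0 .25 -1;.053 -.03 0 0 0 .25 -1;.053 -.03 0 0 0 .25 -1;0 0 0 0 0 0 -1;0 0 0 0 0 0 -1")

```text
time: 11.63
ee_pos: [0.5548, 0.2038, 0.4141]
tcp_rot: [-179.9, -0.2, 82.0]
wrist_force: [-0.4, 0.5, -0.1]
opening: -0.0
grasp_force: 0.0
```

Request:
carry_out(targets=".02 -.01 0 0 0 .1 -1;.02 -.01 0 0 0 .1 -1;.02 -.01 0 0 0 .1 -1;.02 -.01 0 0 0 .1 -1;.01 0 0 0 0 0 -1;0 0 0 0 0 0 -1;0 0 0 0 0 0 -1;0 0 0 0 0 0 -1")

```text
time: 12.3
ee_pos: [0.5538, 0.2077, 0.4141]
tcp_rot: [-179.9, -0.2, 79.6]
wrist_force: [-1.2, -0.5, 0.2]
opening: 0.0001
grasp_force: 0.7
```

Request:
carry_out(targets=".02 0 0 0 0 0 -1;.02 0 0 0 0 0 -1;.02 0 0 0 0 0 -1;0 0 0 0 0 0 -1;0 0 0 0 0 0 -1;0 0 0 0 0 0 -1;0 0 0 0 0 0 -1;0 0 0 0 0 0 -1")

```text
time: 12.97
ee_pos: [0.5542, 0.2099, 0.4141]
tcp_rot: [-179.9, -0.2, 79.6]
wrist_force: [-3.1, -4.4, -0.5]
opening: -0.0003
grasp_force: 2.4
```

Request:
carry_out(targets=".02 0 0 0 0 0 -1;.02 0 0 0 0 0 -1;0 0 0 0 0 0 -1;0 0 0 0 0 0 -1;0 0 0 0 0 0 -1;0 0 0 0 0 0 -1;0 0 0 0 0 0 -1;0 0 0 0 0 0 -1")

```text
time: 13.63
ee_pos: [0.5543, 0.2106, 0.4141]
tcp_rot: [-179.9, -0.1, 79.6]
wrist_force: [-4.7, -10.7, 0.0]
opening: -0.0
grasp_force: 6.1
```

```bash
python3 - <<'E'
from h import *
import cv2
a=camera("side")[150:250,170:290,::-1]
cv2.imwrite("pics/a4.png",cv2.resize(a,None,fx=5,fy=5,interpolation=cv2.INTER_CUBIC))
print(proj("side",[.563,.257,.261]))
E
```

```text
[231.872652   203.86736001]
```

View pics/a4.png

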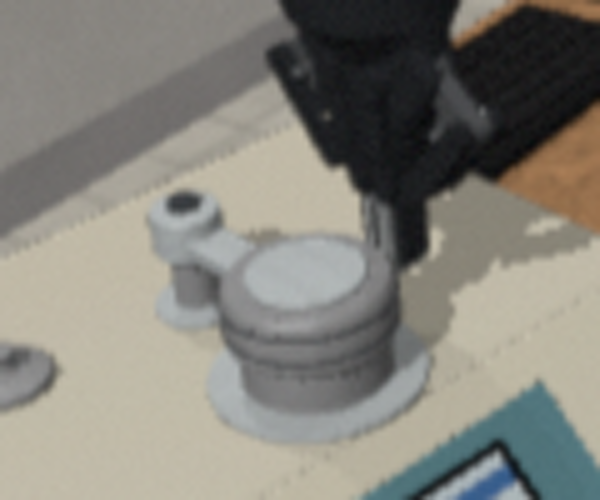

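The force reached 11 N against the stop, and the cap disc at about (231,204) lies on the expected shut position (231.9,203.9), so the cover is shut. I'll back off, lift and go to the lever.

Request:
carry_out(targets="-.4 0 0 0 0 0 -1;-.6 0 0 0 0 0 -1;-.2 0 -.2 0 0 0 -1;-.2 0 -.2 0 0 0 -1;-.5 .1 -.2 0 0 0 -1;-.8 .1 -.2 0 0 0 -1;-.8 .1 -.2 0 0 0 -1;-.8 .1 -.2 0 0 0 -1")

```text
time: 14.35
ee_pos: [0.539, 0.0383, 0.4629]
tcp_rot: [180.0, -0.3, 79.7]
wrist_force: [-0.0, 0.3, -0.8]
opening: 0.0003
grasp_force: 0.0
```

Request:
carry_out(targets="-.8 .1 0 0 0 0 -1;-.8 .1 0 0 0 0 -1;-.8 .1 0 0 0 0 -1;-.8 .1 0 0 0 0 -1;-.8 .1 0 0 0 0 -1;-.8 .1 0 0 0 0 -1;-.5 .1 0 0 0 0 -1;-.2 0 0 0 0 0 -1")

```text
time: 15.02
ee_pos: [0.5271, -0.1847, 0.4611]
tcp_rot: [-180.0, -0.2, 79.5]
wrist_force: [0.3, 0.2, 0.1]
opening: -0.0
grasp_force: 0.0
```

Request:
carry_out(targets="0 0 0 0 0 -.7 -1;0 0 0 0 0 -.7 -1;0 0 0 0 0 -.7 -1;0 0 0 0 0 -.7 -1;0 0 0 0 0 -.7 -1;0 0 0 0 0 -.7 -1;0 0 0 0 0 -.7 -1;0 0 0 0 0 -.76 -1")

```text
time: 15.68
ee_pos: [0.5273, -0.1814, 0.4614]
tcp_rot: [179.9, -0.2, 112.3]
wrist_force: [0.2, 0.3, -0.7]
opening: 0.0002
grasp_force: 0.0
```

```bash
python3 - <<'E'
from h import *
print(monitor.get_obs()["ee_pos"]);plan([.523,-.1727,.300],112)
import cv2
t=camera("top")[:,:,::-1];s=camera("side")[:,:,::-1]
cv2.imwrite("pics/a5.png",np.hstack([cv2.resize(t[130:230,340:440],None,fx=4,fy=4),cv2.resize(s[110:220,270:380],(400,400))]))
E
```

```text
[ 0.52728387 -0.18142448  0.46135217]
shift units [ 0.23 -0.03  4.03] turn units [ 0.02 -0.04  0.05]
```

View pics/a5.png

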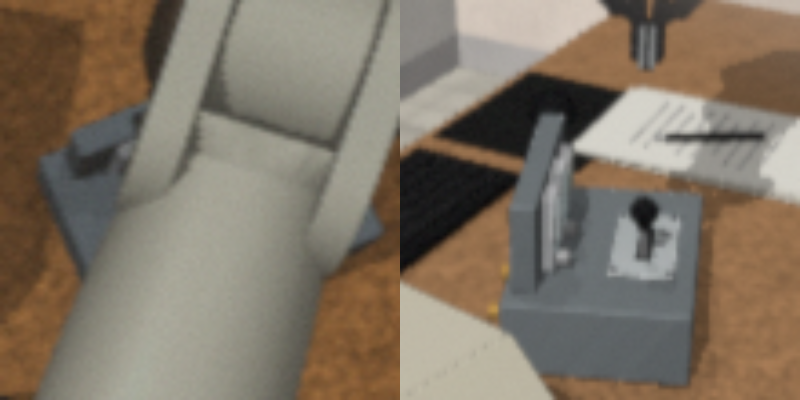

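The lever still leans left, at shut, and the fingertip hangs clear of it. I'll go down beside the knob.

Request:
carry_out(targets=".12 0 0 0 0 0 -1;.12 0 .4 0 0 0 -1;0 0 .7 0 0 0 -1;0 0 .8 0 0 0 -1;0 0 .8 0 0 0 -1;0 0 .7 0 0 0 -1;0 0 .4 0 0 0 -1;0 0 .2 0 0 0 -1")

```text
time: 16.45
ee_pos: [0.5228, -0.1718, 0.298]
tcp_rot: [-179.9, -0.4, 111.9]
wrist_force: [-0.1, -0.7, -0.1]
opening: 0.0004
grasp_force: 0.0
```

Request:
carry_out(targets="-.1 0 .03 0 0 0 -1;-.1 0 0 0 0 0 -1;-.1 0 0 0 0 0 -1;-.1 0 0 0 0 0 -1;-.05 0 0 0 0 0 -1;-.05 0 0 0 0 0 -1;0 0 0 0 0 0 -1;0 0 0 0 0 0 -1")

```text
time: 17.12
ee_pos: [0.531, -0.191, 0.2997]
tcp_rot: [179.9, -0.3, 112.0]
wrist_force: [-0.8, 2.7, 2.3]
opening: 0.0001
grasp_force: 1.7
```

Request:
carry_out(targets="-.05 0 0 0 0 0 -1;-.05 0 0 0 0 0 -1;-.05 0 0 0 0 0 -1;-.05 0 0 0 0 0 -1;-.05 0 0 0 0 0 -1;-.05 0 0 0 0 0 -1;-.05 0 0 0 0 0 -1;-.05 0 0 0 0 0 -1")

```text
time: 17.78
ee_pos: [0.537, -0.206, 0.2993]
tcp_rot: [180.0, -0.2, 112.0]
wrist_force: [-1.2, 3.2, 1.4]
opening: 0.0
grasp_force: 1.4
```

Request:
carry_out(targets="-.06 0 0 0 0 0 -1;-.06 0 0 0 0 0 -1;-.06 0 0 0 0 0 -1;-.06 0 0 0 0 0 -1;-.06 0 0 0 0 0 -1;-.06 0 0 0 0 0 -1;-.06 0 0 0 0 0 -1;-.06 0 0 0 0 0 -1")

```text
time: 18.45
ee_pos: [0.5443, -0.224, 0.299]
tcp_rot: [180.0, -0.2, 112.0]
wrist_force: [0.1, 0.8, 0.3]
opening: -0.0
grasp_force: 0.0
```

Request:
carry_out(targets="-.06 0 0 0 0 0 -1;-.06 0 0 0 0 0 -1;-.06 0 0 0 0 0 -1;-.06 0 0 0 0 0 -1;-.06 0 0 0 0 0 -1;-.06 0 0 0 0 0 -1;-.06 0 0 0 0 0 -1;-.06 0 0 0 0 0 -1")

```text
time: 19.12
ee_pos: [0.5515, -0.2416, 0.2992]
tcp_rot: [180.0, -0.2, 112.1]
wrist_force: [-1.3, 2.9, 2.0]
opening: 0.0001
grasp_force: 1.5
```

Request:
carry_out(targets="-.06 0 0 0 0 0 -1;-.06 0 0 0 0 0 -1;-.06 0 0 0 0 0 -1;-.06 0 0 0 0 0 -1;-.06 0 0 0 0 0 -1;-.06 0 0 0 0 0 -1;-.06 0 0 0 0 0 -1;-.06 0 0 0 0 0 -1")

```text
time: 19.78
ee_pos: [0.5587, -0.2596, 0.2989]
tcp_rot: [180.0, -0.2, 112.0]
wrist_force: [0.3, 0.4, 0.5]
opening: 0.0001
grasp_force: 0.0
```

Request:
carry_out(targets="-.05 0 0 0 0 0 -1;-.05 0 0 0 0 0 -1;-.05 0 0 0 0 0 -1;-.05 0 0 0 0 0 -1;-.03 0 0 0 0 0 -1;0 0 0 0 0 0 -1;0 0 0 0 0 0 -1;0 0 0 0 0 0 -1")

```text
time: 20.45
ee_pos: [0.562, -0.2678, 0.2989]
tcp_rot: [180.0, -0.2, 112.0]
wrist_force: [-0.3, -0.7, -0.8]
opening: -0.0002
grasp_force: 0.0
```

It snapped over to the far side. I'll nudge a little further to feel for the stop, then back away.

Request:
carry_out(targets="-.03 0 0 0 0 0 -1;-.03 0 0 0 0 0 -1;-.03 0 0 0 0 0 -1;-.02 0 0 0 0 0 -1;-.02 0 0 0 0 0 -1;0 0 0 0 0 0 -1;0 0 0 0 0 0 -1;0 0 0 0 0 0 -1")

```text
time: 21.12
ee_pos: [0.564, -0.2726, 0.2989]
tcp_rot: [180.0, -0.2, 112.0]
wrist_force: [-0.7, 0.4, -0.1]
opening: 0.0
grasp_force: 0.1
```

Request:
carry_out(targets=".3 0 0 0 0 0 -1;.4 0 0 0 0 0 -1;.4 0 -.2 0 0 0 -1;0 0 -.7 0 0 0 -1;0 0 -.8 0 0 0 -1;0 0 -.8 0 0 0 -1;0 0 -.8 0 0 0 -1;0 0 -.5 0 0 0 -1")

```text
time: 21.78
ee_pos: [0.5472, -0.2322, 0.4548]
tcp_rot: [179.8, -0.1, 112.1]
wrist_force: [0.8, 0.8, 0.6]
opening: -0.0001
grasp_force: 0.0
```

Request:
carry_out(targets="0 -.6 0 0 0 0 -1;0 -.8 0 0 0 0 -1;0 -.8 0 0 0 0 -1;0 -.8 0 0 0 0 -1;0 -.8 0 0 0 0 -1;0 -.8 0 0 0 0 -1;0 -.4 0 0 0 0 -1;0 0 0 0 0 0 -1")

```text
time: 22.45
ee_pos: [0.3597, -0.3082, 0.4518]
tcp_rot: [180.0, -0.2, 111.9]
wrist_force: [0.4, 0.5, 0.7]
opening: -0.0003
grasp_force: 0.0
```

```bash
python3 - <<'E'
from h import *
import cv2
t=camera("top")[:,:,::-1];s=camera("side")[:,:,::-1]
k=np.array([.556,-.2545]);e=k-.044*np.array([-.375,.927])
print(proj("top",[*e,.137]),proj("side",[*e,.137]),proj("top",[.563,.257,.261]))
cv2.imwrite("pics/a6.png",np.hstack([cv2.resize(t[90:250,150:450],(800,427))[:,:],])); 
cv2.imwrite("pics/a6.png",np.vstack([cv2.resize(t[90:235,150:450],(600,290)),cv2.resize(s[110:255,190:390],(400,290))[:,:].copy() if 0 else cv2.resize(s[110:255,90:390],(600,290))]))
E
```

```text
[412.6139443  179.40382772] [338.43080342 156.48481893] [229.88158162 176.5557853 ]
```

View pics/a6.png

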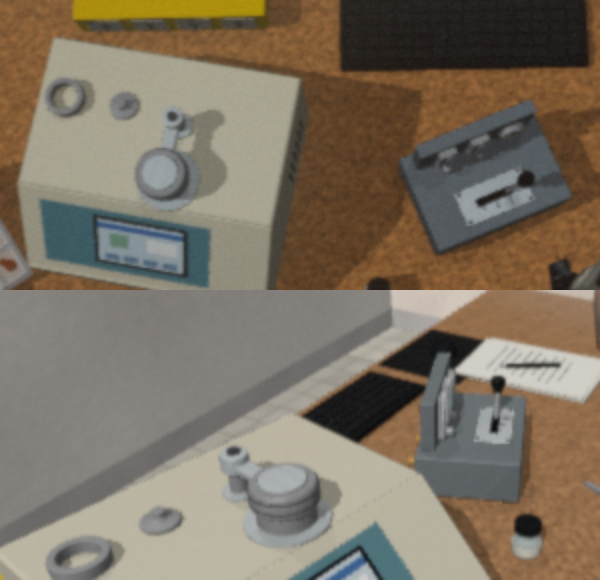

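The cap at top (231,176.5) sits over the furnace. The knob at (413,179) matches the predicted far-stop position (412.6,179.4), and the arm is clear of everything.

```bash
python3 -c "
from workcell import bot
print(bot.job_done())"
```

```text
the job is handed in; nothing more can be done
None
```

The job is handed in: the cover is shut against its stop, the purge lever is at its far stop (full flow), and the arm is clear; the interface returned no verdict.

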